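# Fit the waste coupling and clamp it snug

## Task

A waste pipe joint for the laundry sink is being glued up on the plywood board. Push the loose grey coupling sleeve fully home onto the spigot of the tee and let go of it, then pump the bar clamp with full squeezes of its trigger until the sprung rubber pad of the moving jaw bears on the end of the sleeve and is pressed in about half way, never so hard that the pad bottoms and the sleeve is crushed. Finish still squeezing handle and trigger together so that the joint stays under that pressure, and leave the spare elbow and the tape measure where they lie.

Things in the scene. Friction and masses are not known exactly. Their poses are not given: they have to be found in the camera images.
- board: plywood glue-up board, 150 x 360 x 18 mm, screwed down; all on it is fixed except the clamp head. Origin at its underside, z up, y along the clamp bar and the pipe axis, x away from the handle side. The toothed steel bar (19 x 8 mm) runs along y at x = -20, z = 60 mm. The grey waste tee lies in a saddle, axis at x = 55, z = 60 mm; its shoulder (54 mm diameter) is at y = 85 mm.
- sleeve: loose grey pipe coupling: rigid open tube 48 mm long, bore 35 mm, round barrel 40 mm outside, with an eight-sided collar 44 mm across flats and 10 mm long at each end (28 mm of barrel between); 60 g. It lies on the worktop on a flat, axis 22 mm up. Origin at its middle on the axis; its own y axis is the bore. Either end may go on the spigot.
- elbow: spare grey pipe elbow lying flat, about 80 x 80 x 49 mm, a bystander to be left alone; origin under the crossing of its two legs.
- tape_measure: round-cased sewing tape measure, 52 x 96 x 21 mm, a bystander to be left alone; origin under its middle.
- spigot_tip (a point): centre of the nose of the tee's spigot, on the pipe axis. The spigot is 32 mm in diameter and 32 mm long (last 5 mm tapered to 25 mm) and points along the board's -y, level.
- home (a point): where the sleeve's middle is when it is fully home, its end against the shoulder: on the pipe axis, 8 mm in from the nose. On the released sleeve the axis hangs about 1.5 mm lower (play).
- pad_face (a point): centre of the front face (46 mm wide, 40 mm high) of the rubber pad on the moving jaw; it looks along the board's +y at the sleeve, on the pipe axis. At the start it is 44 to 58 mm from the end of a sleeve that is home. Jaw and pad reach up to 20 mm above the axis.
- grip (a point): point of the clamp head midway between the outer faces of relaxed trigger and handle, 60 mm above the worktop, for a gripper pointing down and closing along the board's y. Travels with the head. Handle on the -y side, 32 mm high; trigger on the +y side, 24 mm high; along -x the trigger ends 25 mm and the handle 50 mm beyond it. Over both: 68 to 72 mm relaxed, 34 mm squeezed.
- head (a joint): travel of the clamp head (jaw, handle, trigger) along the bar towards the tee, m, 0 to 0.068. Ratchet teeth of 5 mm pitch stop it going back; a full squeeze of the trigger draws it 10 to 16 mm forward, handle and trigger closing evenly about a hand that stands still. Drag on the bar about 7 N.
- trigger (a joint): angle of the trigger, rad: 0 relaxed, 0.37 fully squeezed; a spring returns it (about 2.5 N at the grip relaxed, 4 N squeezed). When the pad bears on the sleeve its force is about twice the squeeze of the fingers less some 15 N: a light grip of 20 N gives 20 to 25 N, a grip over 27 N bottoms the pad.
- pad (a joint): how far the sprung pad is pressed in towards its jaw, m: 0 free, 0.006 bottomed; 6 N per mm.

How it is judged:
On the way, in this order (a step that is already met when the one before it is completed fails the run):
1. the sleeve sits fully home on the spigot, let go of, with the clamp still open (distance between sleeve and home below 0.004 m and angle between the y axis of sleeve and the y axis of board, either way round below 0.1 rad and contact force between the fingers and sleeve below 0.1 N and distance of grip from where it was at the start of the episode below 0.006 m), for 0.2 s.
2. first full squeeze of the trigger (value of joint trigger above 0.27 rad and distance of grip from where it was at the start of the episode below 0.026 m), for 0.05 s.
3. trigger let out again, the head kept by its ratchet (value of joint trigger below 0.15 rad and distance of grip from where it was at the start of the episode above 0.006 m), for 0.05 s.
4. second full squeeze, the pad still off the sleeve (value of joint trigger above 0.27 rad and distance of grip from where it was at the start of the episode below 0.043 m), for 0.05 s.
5. the pad bears on the sleeve (contact force between pad and sleeve above 5 N), for 0.1 s.
At the end, for the whole second after the job is handed in: The sleeve is home on the spigot (middle within 4 mm of its home point, axis within 0.1 rad), the pad is pressed in 1.5 to 5.2 mm of its 6 mm and bears on the sleeve with 8 to 34 N, and the fingers are still squeezing the trigger and the handle with more than 2 N each, without touching the sleeve (distance between sleeve and home below 0.004 m and angle between the y axis of sleeve and the y axis of board, either way round below 0.1 rad and value of joint pad between 0.0015 and 0.0052 m and contact force between pad and sleeve between 8 and 34 N and contact force between the fingers and trigger above 2 N and contact force between the fingers and head_c2 above 2 N and contact force between the fingers and sleeve below 0.1 N); the arm keeps its last pose, push and grip.
It fails at once if the pad bottomed and the sleeve was crushed (over 42 N) (contact force between pad and sleeve above 42 N).
It fails at once if the elbow was disturbed (distance of elbow from where it was at the start of the episode above 0.02 m).
It fails at once if the tape measure was disturbed (distance of tape_measure from where it was at the start of the episode above 0.02 m).
It also fails if it takes over 58 s, if anything falls off the work surface, if the arm or the gripper's body presses on something with over 40 N, if the wrist force passes 120 N, or if a joint passes its speed limit or range.

## Robot

A 6-joint arm with a two-finger parallel gripper is mounted at the origin on a cart in front of the work surface, level with it; the furniture and walls round the work are solid. World frame = base frame: x ahead of the robot, y to its left, z up, the work surface at z = 0. Lengths are in m, angles in rad, forces in N, time in s.
With the tool pointing down it reaches from about 0.25 to 0.725 m from the base axis. Payload 4 kg.
Tool frame: the origin (TCP) lies midway between the tips of the shut fingers; the grasp point (between the pads) lies 19 mm behind it; z points along the fingers, y is the line along which they close (so a half turn about z gives the same grasp; the last joint's range is limited). The gripper opens to 85 mm and grips with 20 to 120 N. Pads are 22 mm wide; open, the fingers measure 114 mm over their backs; the gripper's body (76 mm by 85 mm) begins 54 mm behind the grasp point. The pads swing forward as they close: fully open they stand 13 mm farther back than shut.
Start: joints at [-1.154, 0.241, 0.005, 1.335, 0, 1.571], TCP at [0.202, -0.457, 0.231] pointing down, gripper open.
Joint ranges: [-2.72, 2.72], [-1.05, 1.87], [-1.09, 1.28], [-1.99, 2.15], [-1.42, 1.44], [-3.14, 3.14]. Speed limits (rad/s): [2.79, 2.79, 3.14, 3.14, 3.14, 3.14].

## Interface

Orientations are given as a unit quaternion [x, y, z, w].
In Python, from workcell import get_obs, camera, job_done, silhouettes gives the robot as it stands. The module is installed in compiled form; this text tells all that it offers.
- The arm moves only by the tool drive_tool, never from a script. Its argument "increments" is a list of rows, each a list of 3 entries, a list of its own where there are three numbers: the shift along the world's x, y, z in mm, then the turn, a rotation vector about the world's x, y, z in degrees, then the opening, from 0 (shut) to 1 (fully open). A call has 1 to 8 rows; each row shifts and turns the commanded pose from where the row before left it; what a row does not reach is not made up. A row lasts 1/12 s, in which the tool goes at most 41.7 mm and 7.16 degrees, less where a joint would pass 70% of its speed; a pose out of reach is approached as far as the arm can. A call is refused whole if a number of a shift passes 41.7 or a number of a turn 7.16, either way. A call with a gripper value outside its range is refused whole. The fingers move at their own pace and stop on an object; the grip force is fixed at half the most. Time passes only in rows, so rows that do not move let the fingers close. It gives the time, the measured TCP pose, the force, the opening and the grip force at its end, in the units of the state.
- get_obs(): the state, without advancing time (a new reading comes with each control period).
- camera(name): name is "scene" or "top" or "wrist"; returns a dict with "image" (420x560x3 uint8, red, green, blue), "K" (3x3 intrinsics, pixels), "view" (4x4, takes a point from world to camera coordinates). Camera axes: x right, y down, z forward; pixel columns grow to the right and rows downward; lengths in m; the calibration is good to about 2 mm. A picture is of the moment at which its call begins. There is no depth.
- job_done(): hands the job in; it is judged then, once.
Trained networks look in a picture, given as the dict that the camera call returned (one of the last four; its "shot" number tells which), for a name from the list of things; names that differ only in an ending like _2 or _b are one class to them, and where a whole thing is asked for, a point or a joint stands for the part that bears it (a point fixed in the world has none). Each returns a list of dicts, best first, with "conf" (0 to 1); they miss things now and then, are a little off and sometimes report something else, mostly with a low value. They report only what shows in the picture. A call takes as long as a camera call.
- silhouettes(query, picture): "region" (420x560 bool, what is visible of it) and "bbox" ([left, top, right, bottom] in pixels, round what is visible of it).
The state is a dict: "clock": time; "joint_pos": joint angles; "joint_vel": joint speeds; "tau": joint torques, N m; "eef_pos": TCP position; "tool_rot": TCP orientation; "ft_force": force on the tool from outside, world axes, zero at the start; "ft_torque": the same for the moment, N m; "grip_width": finger opening in m; "grasp_force": force on a finger pad.
Only numpy, scipy, OpenCV 4.12 (cv2) and the standard library are available. Lean on these libraries where they do the work, as an engineer would, in place of code of your own. Each camera call takes 0.05 s, during which the arm holds its last target. There are 200 camera calls.

## Working session

There is one attempt and no reset: what is moved stays moved. The work goes in short steps, Python scripts to look and compute and a tool call to move; the robot and the scene stay as the last step left them, time stands still between calls to the robot, and variables do not carry over. Pictures are saved under pics/ and viewed, at most 10 in all, crops included, and the job is handed in when it is done.

Besides the shell and the picture viewer there is one more tool, called after ">>>" as name(argument=value, ...) on one line, values as JSON. drive_tool: Moves the arm, as the interface text tells. Its arguments: {"type":"object","properties":{"increments":{"type":"array"}},"required":["increments"]}

```bash
mkdir -p pics; cat > h.py <<'E'
import numpy as np, cv2
from workcell import get_obs, camera, job_done, silhouettes
def shot(n,f=None):
    p=camera(n)
    if f: cv2.imwrite('pics/'+f,p['image'][:,:,::-1])
    return p
def ray(p,uv):
    K,V=np.array(p['K']),np.array(p['view']); R,t=V[:3,:3],V[:3,3]
    d=R.T@np.linalg.inv(K)@np.array([uv[0],uv[1],1.]); return -R.T@t,d/np.linalg.norm(d)
def atz(p,uv,z):
    c,d=ray(p,uv); return c+d*(z-c[2])/d[2]
def proj(p,X):
    K,V=np.array(p['K']),np.array(p['view']); X=np.atleast_2d(X)
    q=(V[:3,:3]@X.T).T+V[:3,3]; q=(K@q.T).T; return q[:,:2]/q[:,2:]
def tri(obs):
    A=np.zeros((3,3));b=np.zeros(3)
    for p,uv in obs:
        c,d=ray(p,uv);M=np.eye(3)-np.outer(d,d);A+=M;b+=M@c
    return np.linalg.solve(A,b)
E
python3 - <<'E'
from h import *
a=shot('scene','s0.png');b=shot('top','t0.png')
cv2.imwrite('pics/both0.png',np.hstack([a['image'],b['image']])[:,:,::-1][:, :])
for nm,p in (('scene',a),('top',b)):
    print(nm,ray(p,(280,210)),p['K'][0][0])
    for q in ['board','sleeve','elbow','tape_measure','spigot_tip','pad_face','grip','head','trigger','pad']:
        try: r=silhouettes(q,p)
        except Exception as e: print(q,e);continue
        for x in r[:2]:
            m=x['region'];ys,xs=np.nonzero(m)
            c=(xs.mean(),ys.mean()) if len(xs) else (0,0)
            print(q,round(x['conf'],2),x['bbox'],np.round(c,1),cv2.minAreaRect(np.c_[xs,ys].astype(np.float32)) if len(xs) else '')
o=get_obs();print(o)
E
```

```text
scene (array([-0.46387098, -0.10094822,  0.56728104]), array([ 0.88711364,  0.17681484, -0.42634012])) 516.1393135386439
sleeve 0.86 [182.0, 223.8, 205.1, 245.5] [192.6 234.7] ((192.5, 235.0), (20.0, 23.0), 90.0)
elbow 0.26 [318.2, 200.6, 425.0, 265.2] [368.1 234.1] ((369.0513916015625, 236.8870086669922), (99.3127212524414, 55.36684036254883), 24.443954467773438)
spigot_tip 0.82 [318.1, 199.8, 426.5, 261.4] [367.9 233.9] ((368.74700927734375, 237.0161895751953), (98.86701202392578, 54.95626449584961), 24.519643783569336)
grip 0.72 [338.1, 199.5, 386.1, 258.5] [360.2 225.3] ((358.1390075683594, 228.3511962890625), (44.420169830322266, 50.636199951171875), 12.094758033752441)
head 0.78 [338.1, 200.0, 383.4, 258.0] [359.9 225.9] ((358.8377990722656, 227.97296142578125), (44.058929443359375, 54.25166702270508), 9.462322235107422)
trigger 0.56 [340.5, 222.8, 357.1, 244.9] [347.5 235.1] ((347.7500305175781, 235.25003051757812), (9.899494171142578, 24.748737335205078), 45.0)
pad 0.65 [343.1, 202.4, 345.0, 220.5] [342.5 209.7] ((342.5, 209.5), (17.0, 5.0), 90.0)
pad 0.61 [182.3, 222.7, 205.
[... 1881 characters left out ...]
': array([-1.15399125e+00,  2.40579388e-01,  5.00779767e-03,  1.33517881e+00,
       -2.23025904e-05,  1.57080443e+00]), 'joint_vel': array([-9.86245628e-04,  2.35833969e-03, -8.68935807e-04,  1.45292342e-05,
       -1.28693617e-04,  9.16279536e-04]), 'tau': array([ 1.00376117e-03, -3.72225237e+01,  2.52692574e+01,  1.37507632e-03,
        5.78202548e-05,  2.31158410e-06]), 'eef_pos': array([ 0.20241925, -0.45720729,  0.23131975]), 'tool_rot': array([ 9.78363512e-01,  2.06893302e-01, -6.15875206e-06,  2.47741747e-05]), 'ft_force': array([-0.76727224,  0.00753357,  0.13552239]), 'ft_torque': array([-0.00801819,  0.00344785, -0.00146951]), 'grasp_force': 0.0, 'grip_width': 0.08544672757998606}
```

View pics/t0.png

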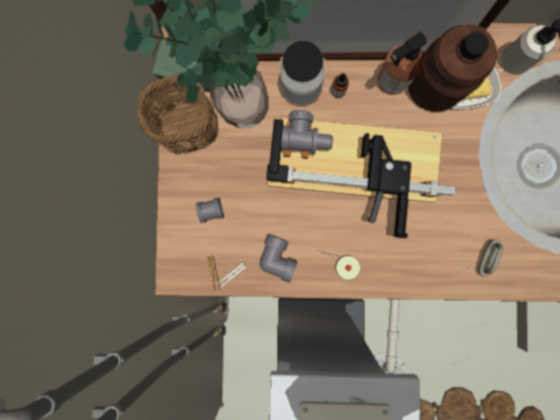

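View pics/s0.png

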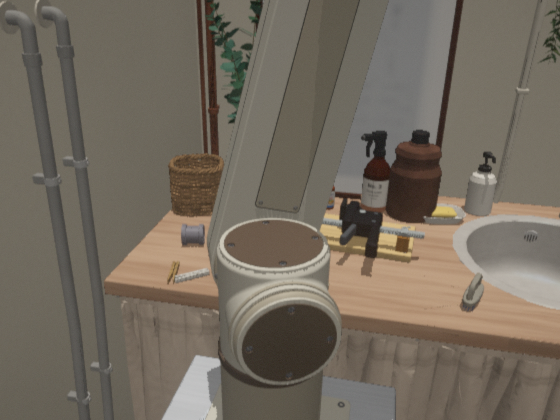

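The top view shows the robot at the bottom with world +x up and +y to the left. The sleeve is at (210,210), the elbow at (278,260) and the tape at (348,268). The tee is at (300,138) with its spigot pointing right, and the clamp handle/trigger are at (403,215)/(375,207). The scene view confirms this, but the arm hides the tee.

```bash
python3 - <<'E'
from h import *
b=shot('top')
im=b['image'][100:245,255:465,::-1]
cv2.imwrite('pics/t1.png',cv2.resize(im,None,fx=3.8,fy=3.8,interpolation=cv2.INTER_CUBIC))
f=lambda n,uv,z:print(n,np.round(atz(b,uv,z),4))
f('sleeve',(210,210),.022);f('elbow',(277,260),.02);f('tape',(348,268),.02);f('pad',(365,145),.08);f('trig',(375,208),.07);f('handle',(403,215),.075)
x=silhouettes('sleeve',b)
for s in x[:2]:
    ys,xs=np.nonzero(s['region']);print(s['conf'],xs.mean(),ys.mean())
    P=np.array([atz(b,(u,v),.03)[:2] for u,v in zip(xs,ys)]);c=P.mean(0);w,V=np.linalg.eigh(np.cov((P-c).T));print(c,np.sqrt(w*12),np.degrees(np.arctan2(V[1],V[0])))
s=silhouettes('sleeve',b)
E
```

```text
sleeve [0.5003 0.2917 0.022 ]
elbow [0.3964 0.1472 0.02  ]
tape [ 0.3822 -0.0027  0.02  ]
pad [ 0.6318 -0.0267  0.08  ]
trig [ 0.5073 -0.0492  0.07  ]
handle [ 0.4939 -0.1035  0.075 ]
0.9 209.23314065510598 210.32947976878611
[0.49929029 0.29174658] [0.04264511 0.05433447] [-166.28281055  103.71718945]
0.25 347.6155419222904 267.27402862985684
[ 0.38468659 -0.00067757] [0.04456954 0.04625795] [150.90131469  60.90131469]
```

View pics/t1.png

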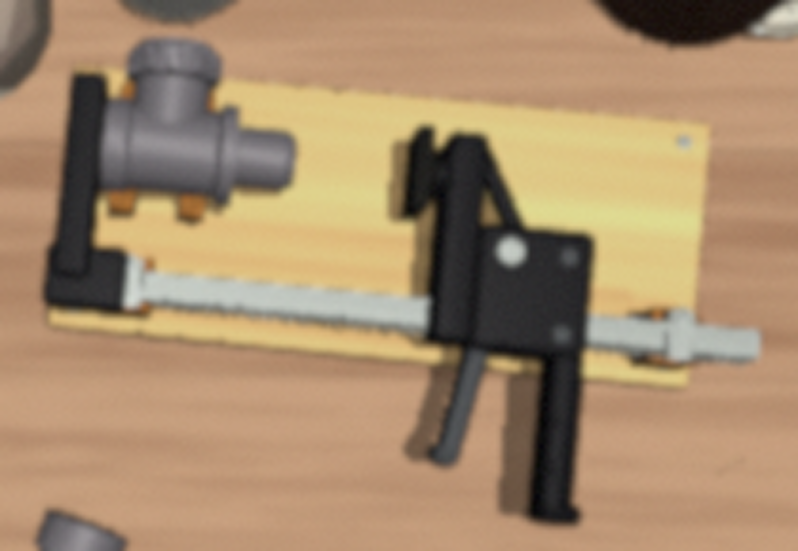

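The crop shows the spigot nose at crop (295,163), the board corners at (78,68), (708,127), (688,385) and (48,322), the trigger end at (442,458) and the handle end at (555,518). I'll start moving towards the sleeve now and refine with the wrist camera on the way.

>>> drive_tool(increments=[[[15,37,0],[0,0,4],1],[[15,37,0],[0,0,4],1],[[15,37,0],[0,0,4],1],[[15,37,0],[0,0,4],1],[[15,37,0],[0,0,4],1],[[15,37,0],[0,0,4],1],[[15,37,0],[0,0,4],1],[[15,37,0],[0,0,4],1]])

```text
clock: 1.92
eef_pos: [0.3227, -0.1595, 0.2316]
tool_rot: [0.883, 0.47, 0.0, 0.0]
ft_force: [1.0, -0.1, 0.3]
grip_width: 0.0856
grasp_force: 0.0
```

>>> drive_tool(increments=[[[15,37,0],[0,0,4],1],[[15,37,0],[0,0,4],1],[[15,37,0],[0,0,4],1],[[15,37,0],[0,0,4],1],[[15,30,0],[0,0,4],1],[[15,10,0],[0,0,4],1],[[10,0,0],[0,0,4],1],[[0,0,0],[0,0,0],1]])

```text
clock: 2.58
eef_pos: [0.4241, 0.028, 0.2312]
tool_rot: [0.743, 0.67, 0.0, 0.0]
ft_force: [-0.3, -0.3, 0.5]
grip_width: 0.0853
grasp_force: 0.0
```

```bash
python3 - <<'E'
from h import *
import pickle
w=shot('wrist','w1.png');o=get_obs();print(o['clock'],o['eef_pos'],o['tool_rot'],o['joint_pos'])
print(ray(w,(280,210)),w['K'][0][0])
pickle.dump(dict(w),open('w1.pkl','wb'))
for q in ['sleeve','board','grip','trigger','pad_face']:
    for x in silhouettes(q,w)[:2]:
        print(q,round(x['conf'],2),x['bbox'])
E
```

```text
2.6333 [0.42279336 0.02730754 0.23108703] [ 7.43889975e-01  6.68302065e-01 -2.16042894e-04 -8.96431808e-05] [ 6.45894876e-02  8.99904367e-02 -1.78239602e-01  1.30301664e+00
 -1.26590707e-04  1.74233426e+00]
(array([0.4328037 , 0.10973279, 0.37320828]), array([-0.03637906, -0.3193355 , -0.94694319])) 375.2754156554138
board 0.97 [320.6, 2.5, 559.4, 347.2]
grip 0.62 [319.6, 211.4, 560.0, 331.2]
trigger 0.64 [343.7, 241.2, 418.2, 273.9]
pad_face 0.75 [484.5, 206.8, 559.7, 233.8]
```

View pics/w1.png

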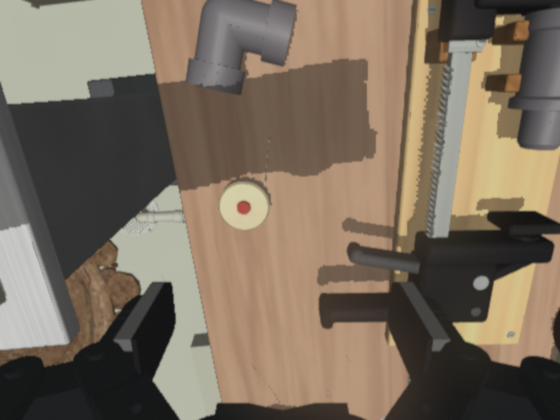

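Wrist picture, with world +y up and +x to the right: trigger end at (353,252), handle end at (322,308), spigot nose edge centre at (540,147), board corners at (390,345) and (522,342). I'll triangulate these with the top view and continue to the sleeve.

```bash
python3 - <<'E'
from h import *
import pickle
w=pickle.load(open('w1.pkl','rb'));b=shot('top')
T=lambda u,v:(255+u/3.8,100+v/3.8)
for n,wu,tu in (('trigend',(350,252),T(442,460)),('handend',(321,308),T(555,520)),('nose',(540,148),T(296,163)),('padfaceL',(487,214),T(402,208)),('corner',(390,345),T(688,385)),('corner2',(522,342),T(708,127))):
    X=tri([(w,wu),(b,tu)]);print(n,X.round(4),(proj(w,X)-wu).round(1),(proj(b,X)-tu).round(1))
C=[atz(b,T(*c),.018)[:2] for c in ((78,68),(708,127),(688,385),(48,322))]
print(np.round(C,4),[np.linalg.norm(C[i]-C[i-1]).round(4) for i in range(4)])
for i,j in ((1,0),(2,3)): d=C[j]-C[i];print(np.degrees(np.arctan2(d[1],d[0]))-90)
E
```

```text
trigend [ 0.4811 -0.0445  0.0566] [[ 0.3 -0.1]] [[0.1 0.1]]
handend [ 0.4502 -0.1059  0.0504] [[-0.  0.]] [[-0. -0.]]
nose [0.6385 0.0365 0.0657] [[-0.4  1. ]] [[-0.4 -0.1]]
padfaceL [ 0.6188 -0.0277  0.0327] [[ 1.7 -2.2]] [[1.  0.7]]
corner [ 0.5266 -0.1874  0.0148] [[-0.8  0.4]] [[-0.2 -0.4]]
corner2 [ 0.6711 -0.1944  0.022 ] [[-1.9  1.5]] [[-0.9 -0.9]]
[[ 0.7005  0.1553]
 [ 0.67   -0.1975]
 [ 0.5255 -0.1867]
 [ 0.5562  0.1699]] [np.float64(0.145), np.float64(0.3541), np.float64(0.1449), np.float64(0.3579)]
-4.933700534471072
-4.915643223397623
```

>>> drive_tool(increments=[[[14,36,0],[0,0,4],1],[[14,36,0],[0,0,4],1],[[14,36,0],[0,0,4],1],[[14,36,0],[0,0,4],1],[[14,36,0],[0,0,4],1],[[7,4,0],[0,0,0],1],[[0,0,0],[0,0,0],1],[[0,0,0],[0,0,0],1]])

```text
clock: 3.6
eef_pos: [0.499, 0.2102, 0.2309]
tool_rot: [0.617, 0.787, -0.001, -0.0]
ft_force: [0.1, -0.8, -0.2]
grip_width: 0.0852
grasp_force: 0.0
```

```bash
python3 - <<'E'
from h import *
import pickle
w=shot('wrist','w2.png');o=get_obs();print(o['clock'],o['eef_pos'],o['tool_rot'],o['joint_pos'])
pickle.dump(dict(w),open('w2.pkl','wb'))
for q in ['sleeve','board','grip','trigger','pad_face']:
    for x in silhouettes(q,w)[:2]:
        print(q,round(x['conf'],2),x['bbox'])
E
```

```text
3.65 [0.49878257 0.20958464 0.23114555] [ 6.17142706e-01  7.86850924e-01 -6.81255855e-04 -1.97743386e-04] [ 3.97969265e-01  3.23576496e-01  1.17248456e-01  1.36585120e+00
 -3.16836912e-04  1.72818230e+00]
sleeve 0.63 [278.4, 54.0, 330.1, 117.5]
board 0.71 [205.5, 219.7, 468.8, 419.6]
grip 0.86 [203.6, 393.3, 369.7, 419.4]
trigger 0.65 [201.2, 393.4, 227.8, 418.7]
pad_face 0.82 [332.9, 400.9, 373.1, 419.2]
pad_face 0.65 [200.6, 222.0, 470.4, 420.0]
```

View pics/w2.png

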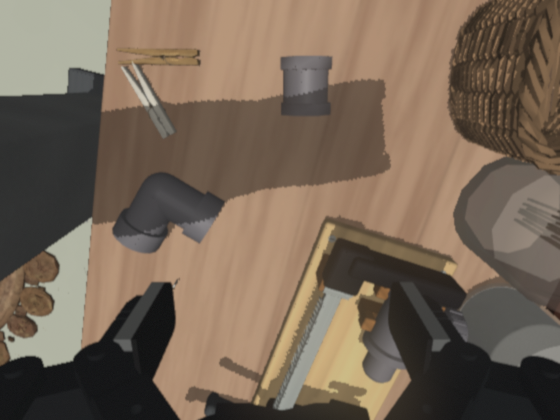

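The wrist picture shows the sleeve at about (305,86), bore nearly along image vertical, clear of the elbow at (165,215). The tee is partly hidden by a finger at (385,350).

```bash
python3 - <<'E'
from h import *
w=shot('wrist');b=shot('top')
s=silhouettes('sleeve',w)[0];t=silhouettes('sleeve',b)[0]
def fit(p,m,x0):
    # fit sleeve box-ish model: outline of cylinder-like body -> convex hull rect match
    from scipy.optimize import minimize
    a=np.linspace(0,2*np.pi,16,endpoint=False)+np.pi/8
    r=.022/np.cos(np.pi/8)
    def render(x):
        d=np.array([-np.sin(x[2]),np.cos(x[2]),0]);n=np.array([np.cos(x[2]),np.sin(x[2]),0])
        out=np.zeros(m.shape,np.uint8)
        for y0,y1,rr in ((-.024,-.014,r),(-.014,.014,.020),(.014,.024,r)):
            ang=np.arange(8)*np.pi/4+np.pi/8 if rr==r else a
            P=[np.array([x[0],x[1],x[3]])+d*y+n*rr*np.cos(q)+np.array([0,0,1])*rr*np.sin(q) for y in (y0,y1) for q in ang]
            h=cv2.convexHull(proj(p,P).astype(np.float32))
            cv2.fillConvexPoly(out,(h*16).astype(np.int32),1,shift=4)
        return out.astype(bool)
    return render
from scipy.optimize import minimize
def cost(x):
    c=0
    for p,m in ((w,s['region']),(b,t['region'])):
        R=fit(p,m,None)(x);c+=1-(R&m).sum()/max(1,(R|m).sum())
    return c
best=None
for z in (.018,.022,.026):
  for a in (.1,.25):
    r=minimize(cost,[.4995,.2915,a,z],method='Nelder-Mead',options=dict(initial_simplex=np.array([.4995,.2915,a,z])+np.vstack([np.zeros(4),np.diag([.004,.004,.1,.004])]),xatol=1e-4,fatol=1e-3))
    print(r.x.round(4),r.fun)
print(s['conf'],t['conf'])
o=get_obs();q=o['tool_rot'];print(o['eef_pos'],2*np.degrees(np.arctan2(q[1],q[0]))-90)
E
```

```text
Traceback (most recent call last):
IndexError: list index out of range
```

```bash
cat > fit.py <<'E'
from h import *
from scipy.optimize import minimize
def render(p,x,shape):
    a=np.linspace(0,2*np.pi,16,endpoint=False);r=.022/np.cos(np.pi/8)
    d=np.array([-np.sin(x[2]),np.cos(x[2]),0]);n=np.array([np.cos(x[2]),np.sin(x[2]),0])
    out=np.zeros(shape,np.uint8)
    for y0,y1,rr in ((-.024,-.014,r),(-.014,.014,.020),(.014,.024,r)):
        ang=np.arange(8)*np.pi/4+np.pi/8 if rr==r else a
        P=[np.array([x[0],x[1],x[3]])+d*y+n*rr*np.cos(q)+np.array([0,0,1])*rr*np.sin(q) for y in (y0,y1) for q in ang]
        cv2.fillConvexPoly(out,(cv2.convexHull(proj(p,P).astype(np.float32))*16).astype(np.int32),1,shift=4)
    return out.astype(bool)
def find(q,n,k=5):
    for _ in range(k):
        p=shot(n);r=silhouettes(q,p)
        if r: return p,r[0]
    return p,None
def fitsleeve(obs,x0):
    def cost(x):
        c=0
        for p,m in obs: R=render(p,x,m.shape);c+=1-(R&m).sum()/max(1,(R|m).sum())
        return c
    S=np.array(x0)+np.vstack([np.zeros(4),np.diag([.004,.004,.1,.004])])
    return minimize(cost,x0,method='Nelder-Mead',options=dict(initial_simplex=S,xatol=1e-4,fatol=1e-3))
E
python3 - <<'E'
from fit import *
w,s=find('sleeve','wrist');b,t=find('sleeve','top')
for z in (.018,.022,.026):
  for a in (.1,.25):
    r=fitsleeve([(w,s['region']),(b,t['region'])],[.4995,.2915,a,z]);print(r.x.round(4),r.fun)
print(s['conf'],t['conf'],s['bbox'],t['bbox'])
o=get_obs();q=o['tool_rot'];print(o['clock'],o['eef_pos'],2*np.degrees(np.arctan2(q[1],q[0]))-90)
E
```

```text
[0.5007 0.2918 0.2445 0.016 ] 1.008695652173913
[0.5005 0.2917 0.2552 0.0171] 1.0114186851211073
[0.5005 0.2919 0.2608 0.0185] 1.0148275862068965
[0.5008 0.2918 0.2457 0.0156] 1.0090403337969402
[0.5005 0.2918 0.251  0.017 ] 1.0110841704191202
[0.5008 0.2919 0.2504 0.0159] 1.008689607229753
0.58 0.3 [278.1, 52.5, 329.4, 116.2] [362.2, 132.5, 408.3, 240.0]
4.25 [0.49941    0.21072283 0.23136326] 13.874769446087484
```

The sleeve is at (0.5005, 0.292) with yaw 14.3°. The network's top-view pick was wrong, but my own top pixel agrees with the wrist fit. Going down to grasp.

>>> drive_tool(increments=[[[1,27,-30],[0,0,0.4],1],[[0,27,-30],[0,0,0],1],[[0,27,-30],[0,0,0],1],[[0,0,-30],[0,0,0],1],[[0,0,-30],[0,0,0],1],[[0,0,-30],[0,0,0],1],[[0,0,-20],[0,0,0],1],[[0,0,0],[0,0,0],1]])

```text
clock: 4.92
eef_pos: [0.4966, 0.2899, 0.0261]
tool_rot: [0.614, 0.79, -0.005, -0.002]
ft_force: [-0.3, -1.2, 0.0]
grip_width: 0.0853
grasp_force: 0.0
```

>>> drive_tool(increments=[[[0,0,-17],[0,0,0],1],[[0,0,-10],[0,0,0],1],[[0,0,0],[0,0,0],0.4],[[0,0,0],[0,0,0],0.3],[[0,0,0],[0,0,0],0.3],[[0,0,0],[0,0,0],0.3],[[0,0,0],[0,0,0],0.3],[[0,0,0],[0,0,0],0.3]])

```text
clock: 5.58
eef_pos: [0.5016, 0.2924, 0.0059]
tool_rot: [0.614, 0.789, 0.001, 0.001]
ft_force: [-0.9, 0.0, 5.3]
grip_width: 0.039
grasp_force: 61.1
```

>>> drive_tool(increments=[[[0,0,20],[0,0,0],0.3],[[0,0,40],[0,0,0],0.3],[[0,0,40],[0,0,0],0.3],[[0,0,40],[0,0,0],0.3],[[5,-30,10],[0,0,-2],0.3],[[5,-36,0],[0,0,-2],0.3],[[5,-36,0],[0,0,-2],0.3],[[5,-36,0],[0,0,-2],0.3]])

```text
clock: 6.25
eef_pos: [0.5204, 0.1527, 0.155]
tool_rot: [0.667, 0.745, 0.0, 0.0]
ft_force: [0.1, 0.1, -0.5]
grip_width: 0.0388
grasp_force: 60.6
```

>>> drive_tool(increments=[[[5,-36,0],[0,0,-2],0.3],[[22,-22,0],[0,0,-2],0.3],[[22,-22,0],[0,0,-2],0.3],[[22,-22,0],[0,0,-2],0.3],[[22,-22,0],[0,0,-2],0.3],[[22,-22,0],[0,0,-1.2],0.3],[[0,0,0],[0,0,0],0.3],[[0,0,0],[0,0,0],0.3]])

```text
clock: 6.92
eef_pos: [0.6358, 0.0063, 0.1535]
tool_rot: [0.738, 0.675, -0.0, -0.0]
ft_force: [-0.0, -0.4, -0.1]
grip_width: 0.039
grasp_force: 60.7
```

```bash
python3 - <<'E'
from h import *
import pickle
w=shot('wrist','w3.png');o=get_obs();print(o['clock'],o['eef_pos'],o['tool_rot'],o['grip_width'],o['joint_pos'])
pickle.dump(dict(w),open('w3.pkl','wb'))
print(ray(w,(280,210)))
E
```

```text
6.9667 [0.6349855  0.00733774 0.15361571] [ 7.37137636e-01  6.75742114e-01 -4.64802772e-04 -6.95657974e-04] 0.03909075141335403 [1.13565008e-02 5.50166332e-01 2.64307274e-01 1.28655807e+00
 4.15850783e-04 1.66900620e+00]
(array([0.64358706, 0.08809722, 0.29544471]), array([-0.03377805, -0.31965436, -0.94693196]))
```

View pics/w3.png

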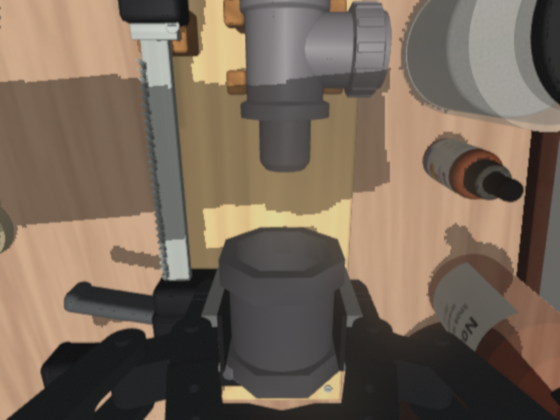

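The picture shows the sleeve held square and aligned, centre column about 282. The spigot edges are at columns ~259 and ~310 and its nose is at (284,171). The jar and bottles at the right are clear. I'll measure the spigot edges numerically.

```bash
python3 - <<'E'
from h import *
import pickle
from scipy.optimize import least_squares
w=pickle.load(open('w3.pkl','rb'));g=cv2.GaussianBlur(cv2.cvtColor(w['image'],cv2.COLOR_RGB2GRAY).astype(np.float32),(3,3),0)
L,R=[],[]
for r in range(122,154,3):
    d=np.diff(g[r]);l=245+np.argmin(d[245:275]);rr=298+np.argmax(d[298:325]);L.append((l+.5,r));R.append((rr+.5,r))
print(L,R)
d=np.diff(g[:,276:292].mean(1));print('nose row',155+np.argmin(-d[155:185])+.5, 155+np.argmax(d[155:185])+.5)
c=ray(w,(0,0))[0]
def res(x):  # x: axis x at y=0.05, slope, z
    out=[]
    a=np.array([x[0],.05,x[2]]);u=np.array([x[1],1,0]);u/=np.linalg.norm(u)
    for s,P in ((-1,L),(1,R)):
        for uv in P:
            o,dd=ray(w,uv);n=np.cross(u,dd);n/=np.linalg.norm(n);q=(a-o)@n
            out.append(abs(q)-.016)
    return out
for z in (.06,):
    f=least_squares(lambda v:res([v[0],v[1],v[2]]),[.64,.0858,z],loss='soft_l1',f_scale=.0005);x=f.x
    print(x,np.degrees(np.arctan(x[1])),np.abs(f.fun).max())
for row in (169,170,171,172):
    print(row,atz(w,(284,row),.0725).round(4),atz(w,(284,row),.076).round(4))
print('shoulder',[atz(w,(u,v),z).round(4) for u,v,z in ((242,115,.06),(329,113,.06),(285,118,.087))])
# sleeve in hand: front end rim: left/right/top
print('sleeve rim', [atz(w,uv,.17).round(4) for uv in ((220,262),(345,262))])
o=get_obs();q=o['tool_rot'];print(o['eef_pos'],2*np.degrees(np.arctan2(q[1],q[0]))-90)
E
```

```text
[(np.float64(258.5), 122), (np.float64(258.5), 125), (np.float64(258.5), 128), (np.float64(258.5), 131), (np.float64(258.5), 134), (np.float64(258.5), 137), (np.float64(258.5), 140), (np.float64(258.5), 143), (np.float64(258.5), 146), (np.float64(259.5), 149), (np.float64(259.5), 152)] [(np.float64(310.5), 122), (np.float64(310.5), 125), (np.float64(310.5), 128), (np.float64(310.5), 131), (np.float64(310.5), 134), (np.float64(310.5), 137), (np.float64(310.5), 140), (np.float64(310.5), 143), (np.float64(310.5), 146), (np.float64(310.5), 149), (np.float64(309.5), 152)]
nose row 171.5 171.5
[0.64183931 0.07961183 0.06072107] 4.551821602995857 0.000438931517663544
169 [0.6404 0.0387 0.0725] [0.6405 0.0395 0.076 ]
170 [0.6404 0.0381 0.0725] [0.6404 0.0389 0.076 ]
171 [0.6403 0.0375 0.0725] [0.6404 0.0383 0.076 ]
172 [0.6403 0.0369 0.0725] [0.6403 0.0377 0.076 ]
shoulder [array([0.6176, 0.0717, 0.06  ]), array([0.6706, 0.0681, 0.06  ]), array([0.6436, 0.0699, 0.087 ])]
sleeve rim [array([0.6151, 0.0275, 0.17  ]), array([0.6612, 0.0234, 0.17  ])]
[0.6349855  0.00733774 0.15361571] -4.976350844534977
```

>>> drive_tool(increments=[[[2.5,0,-30],[0,0,0.1],0.3],[[0,0,-30],[0,0,0],0.3],[[0,0,-20],[0,0,0],0.3],[[0,0,-15],[0,0,0],0.3],[[0,0,-14],[0,0,0],0.3],[[0,0,0],[0,0,0],0.3],[[0,0,0],[0,0,0],0.3]])

```text
clock: 7.55
eef_pos: [0.6364, 0.0089, 0.0449]
tool_rot: [0.736, 0.677, -0.001, -0.001]
ft_force: [-0.5, 0.0, -0.4]
grip_width: 0.0389
grasp_force: 60.8
```

```bash
python3 - <<'E'
from h import *
import pickle
w=shot('wrist','w4.png');o=get_obs();print(o['clock'],o['eef_pos'],o['tool_rot'],o['grip_width'],o['ft_force'])
pickle.dump(dict(w),open('w4.pkl','wb'))
im=w['image'][130:390,140:420,::-1];cv2.imwrite('pics/w4c.png',cv2.resize(im,None,fx=2.2,fy=2.2,interpolation=cv2.INTER_CUBIC))
E
```

```text
7.6 [0.63754595 0.00874306 0.0460114 ] [ 7.35748947e-01  6.77254371e-01  2.21574610e-05 -6.21051535e-05] 0.03913608866407082 [ 0.74653999  0.82179101 -0.04172751]
```

View pics/w4c.png

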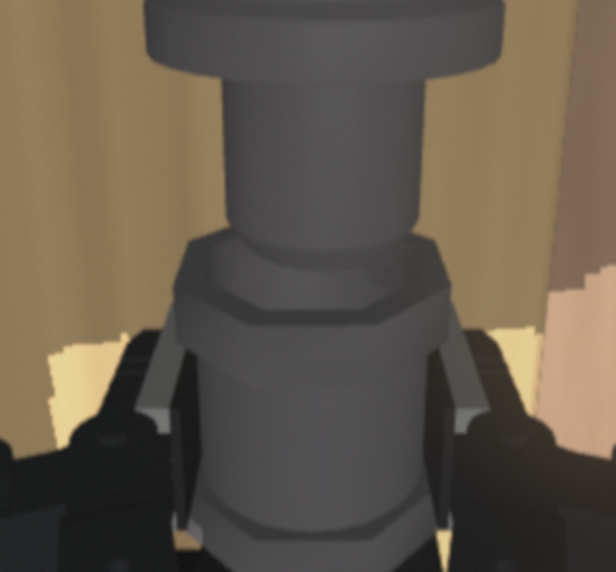

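The crop shows the sleeve centred at column 312, the spigot at 323 and a gap of about 5 mm at the nose. So the sleeve must shift +1.8 mm along x, then push along the pipe axis.

>>> drive_tool(increments=[[[1.8,0,-1],[0,0,0],0.3],[[0,0,0],[0,0,0],0.3],[[0.3,4,0],[0,0,0],0.3],[[0.3,4,0],[0,0,0],0.3],[[0.3,4,0],[0,0,0],0.3],[[0.3,4,0],[0,0,0],0.3],[[0,0,0],[0,0,0],0.3],[[0,0,0],[0,0,0],0.3]])

```text
clock: 8.27
eef_pos: [0.6409, 0.0245, 0.0443]
tool_rot: [0.736, 0.677, 0.0, -0.0]
ft_force: [0.2, 0.9, -0.2]
grip_width: 0.0389
grasp_force: 60.8
```

>>> drive_tool(increments=[[[0.3,4,0],[0,0,0],0.3],[[0.3,4,0],[0,0,0],0.3],[[0.3,4,0],[0,0,0],0.3],[[0.3,3,0],[0,0,0],0.3],[[0,0,0],[0,0,0],0.3],[[0,0,0],[0,0,0],0.3]])

```text
clock: 8.77
eef_pos: [0.6421, 0.0392, 0.0443]
tool_rot: [0.736, 0.677, 0.0, -0.0]
ft_force: [-0.7, 1.1, -1.4]
grip_width: 0.0393
grasp_force: 60.8
```

>>> drive_tool(increments=[[[0.2,2,0],[0,0,0],0.3],[[0,0,0],[0,0,0],0.3]])

```text
clock: 8.93
eef_pos: [0.6423, 0.041, 0.0443]
tool_rot: [0.736, 0.677, 0.0, -0.0]
ft_force: [0.0, 0.0, -1.2]
grip_width: 0.0394
grasp_force: 60.8
```

>>> drive_tool(increments=[[[0.1,1.5,0],[0,0,0],0.3],[[0,0,0],[0,0,0],0.3]])

```text
clock: 9.1
eef_pos: [0.6424, 0.0424, 0.0443]
tool_rot: [0.736, 0.677, 0.0, -0.0]
ft_force: [-0.5, -0.0, -1.3]
grip_width: 0.0392
grasp_force: 60.8
```

>>> drive_tool(increments=[[[0.1,1.5,0],[0,0,0],0.3],[[0,0,0],[0,0,0],0.3]])

```text
clock: 9.27
eef_pos: [0.6425, 0.044, 0.0443]
tool_rot: [0.736, 0.677, 0.0, -0.0]
ft_force: [-0.7, 0.7, -1.7]
grip_width: 0.0391
grasp_force: 60.8
```

>>> drive_tool(increments=[[[0.1,1,0],[0,0,0],0.3],[[0,0,0],[0,0,0],0.3]])

```text
clock: 9.43
eef_pos: [0.6425, 0.0442, 0.0443]
tool_rot: [0.736, 0.677, -0.001, 0.0]
ft_force: [-1.3, -2.4, -0.1]
grip_width: 0.0391
grasp_force: 60.8
```

>>> drive_tool(increments=[[[0.1,1,0],[0,0,0],0.3],[[0,0,0],[0,0,0],0.3]])

```text
clock: 9.6
eef_pos: [0.6425, 0.0442, 0.0443]
tool_rot: [0.737, 0.676, -0.001, 0.001]
ft_force: [-1.0, -5.3, 0.2]
grip_width: 0.0388
grasp_force: 60.9
```

Contact at the shoulder with the force rising to -5 N, so the sleeve is home. Release and rise.

>>> drive_tool(increments=[[[0,0,0],[0,0,0],0.9],[[0,0,0],[0,0,0],0.9],[[0,0,0],[0,0,0],0.9],[[0,0,0],[0,0,0],0.9],[[0,0,0],[0,0,0],0.9],[[0,0,10],[0,0,0],0.9],[[0,0,30],[0,0,0],0.9],[[0,0,40],[0,0,0],0.9]])

```text
clock: 10.27
eef_pos: [0.6398, 0.0458, 0.1217]
tool_rot: [0.736, 0.677, -0.003, -0.003]
ft_force: [1.3, 0.1, 0.3]
grip_width: 0.0767
grasp_force: 0.0
```

>>> drive_tool(increments=[[[0,-30,25],[0,0,0],0.9],[[-10,-35,10],[0,0,0],0.9],[[-10,-35,0],[0,0,0],0.9],[[-10,-35,0],[0,0,0],0.9],[[-10,0,0],[0,0,0],0.9],[[0,0,0],[0,0,0],0.9],[[0,0,0],[0,0,0],0.9]])

```text
clock: 10.85
eef_pos: [0.6028, -0.0894, 0.1603]
tool_rot: [0.736, 0.676, 0.001, 0.0]
ft_force: [0.6, 0.6, -1.1]
grip_width: 0.0768
grasp_force: 0.0
```

```bash
python3 - <<'E'
from h import *
import pickle
w=shot('wrist','w5.png');o=get_obs();print(o['clock'],o['eef_pos'],o['tool_rot'],o['grip_width'],o['ft_force'])
pickle.dump(dict(w),open('w5.pkl','wb'))
E
```

```text
10.9 [ 0.6032483  -0.08868011  0.16004235] [7.36043044e-01 6.76934409e-01 5.79038323e-04 3.28503154e-04] 0.07701883799061354 [0.11797697 0.64824131 0.71973389]
```

View pics/w5.png

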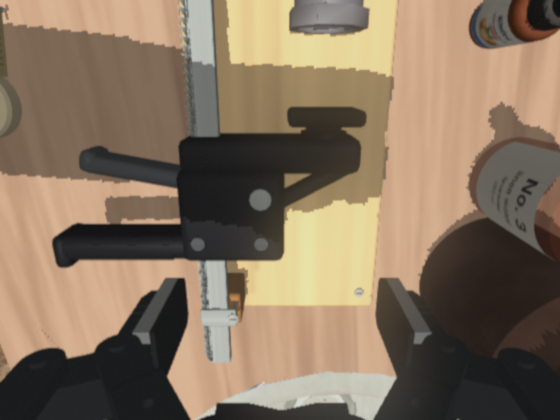

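The picture shows the sleeve home at (329,20) with the pad at row 107-125 well clear of it. The trigger end is at (80,160) and the handle end at (54,248). Trigger outer edge ~ (125,153) and handle outer edge ~ (125,262). Computing the grip point.

```bash
python3 - <<'E'
from h import *
import pickle
w=pickle.load(open('w5.pkl','rb'));ux=np.array([.9965,-.083,0]);uy=np.array([.083,.9965,0])
def e(n,uv,z):
    X=atz(w,uv,z);print(n,X.round(4),'board-dir',(X@ux).round(4),(X@uy).round(4));return X
for z in (.056,.064): e('trig end',(80,160),z)
for z in (.06,.07,.076): e('hand end',(54,248),z)
g=cv2.GaussianBlur(cv2.cvtColor(w['image'],cv2.COLOR_RGB2GRAY).astype(np.float32),(3,3),0)
for c in (110,120,130,140,150):
    d=np.diff(g[:,c]);t=140+np.argmin(d[140:165])+.5;h=250+np.argmax(d[250:275])+.5
    T=[atz(w,(c,t),z) for z in (.048,.06)];H=[atz(w,(c,h),z) for z in (.06,.076)]
    print(c,t,h,'T',[(x@ux,x@uy) for x in T],'H',[(x@ux,x@uy) for x in H])
# pad face / sleeve rear
print('pad',[(atz(w,(329,107),z)@uy).round(4) for z in (.04,.06,.08)],'sleeve rear',[(atz(w,(329,33),z)@uy).round(4) for z in (.06,.08)])
o=get_obs();print((o['eef_pos']@ux).round(4),(o['eef_pos']@uy).round(4))
E
```

```text
trig end [ 0.473  -0.0444  0.056 ] board-dir 0.4751 -0.005
trig end [ 0.4775 -0.0432  0.064 ] board-dir 0.4794 -0.0034
hand end [ 0.4409 -0.1038  0.06  ] board-dir 0.448 -0.0668
hand end [ 0.4479 -0.0998  0.07  ] board-dir 0.4546 -0.0623
hand end [ 0.4521 -0.0974  0.076 ] board-dir 0.4586 -0.0596
110 151.5 259.5 T [(np.float64(0.4921055693567741), np.float64(-0.0007691712467639546)), (np.float64(0.497597527715378), np.float64(0.0013015235980380188))] H [(np.float64(0.48615331362330955), np.float64(-0.07591974359702733)), (np.float64(0.49423165195629776), np.float64(-0.06805945333163672))]
120 153.5 259.5 T [(np.float64(0.49870648302489895), np.float64(-0.0021526334704230917)), (np.float64(0.5038869465462356), np.float64(-1.665352087792538e-05))] H [(np.float64(0.4932798159274995), np.float64(-0.07594122580720943)), (np.float64(0.5008875503811303), np.float64(-0.06807951694809394))]
130 155.5 259.5 T [(np.float64(0.5053303220237303), np.float64(-0.003540900533319951)), (np.float64(0.5101982088693575), np.float64(-0.0013394087403266728))] H [(np.float64(0.5004067386226931), np.float64(-0.07596270928462297)), (np.float64(0.5075438414361338), np.float64(-0.06809958174810006))]
140 157.5 259.5 T [(np.float64(0.5119772059923979), np.float64(-0.004933997510197916)), (np.float64(0.5165314286781447), np.float64(-0.0026667659517831065))] H [(np.float64(0.5075340817460895), np.float64(-0.07598419402938007)), (np.float64(0.5142005251560511), np.float64(-0.06811964773175978))]
150 159.5 259.5 T [(np.float64(0.5186472554039537), np.float64(-0.006331949650579191)), (np.float64(0.5228867207605673), np.float64(-0.003998749213253216))] H [(np.float64(0.5146618453348925), np.float64(-0.07600568004159294)), (np.float64(0.5208576015756291), np.float64(-0.06813971489917786))]
pad [np.float64(0.0276), np.float64(0.0288), np.float64(0.03)] sleeve rear [np.float64(0.0709), np.float64(0.0686)]
0.6085 -0.0383
```

Grip point comes out at about (0.498, -0.078). Move there, turning +90°.

>>> drive_tool(increments=[[[-13,1.4,0],[0,0,7],1],[[-13,1.4,0],[0,0,7],1],[[-13,1.4,0],[0,0,7],1],[[-13,1.4,0],[0,0,7],1],[[-13,1.4,0],[0,0,7],1],[[-13,1.4,0],[0,0,7],1],[[-13,1.4,0],[0,0,7],1],[[-14,1.4,0],[0,0,7],1]])

```text
clock: 11.57
eef_pos: [0.4982, -0.0764, 0.1595]
tool_rot: [0.328, 0.945, 0.0, 0.0]
ft_force: [-0.7, -0.5, 0.9]
grip_width: 0.0853
grasp_force: 0.0
```

>>> drive_tool(increments=[[[0,0,0],[0,0,7],1],[[0,0,0],[0,0,7],1],[[0,0,0],[0,0,7],1],[[0,0,-20],[0,0,7],1],[[0,0,-20],[0,0,6],1],[[0,0,0],[0,0,0],1],[[0,0,0],[0,0,0],1]])

```text
clock: 12.15
eef_pos: [0.4974, -0.0767, 0.1187]
tool_rot: [0.042, 0.999, 0.0, -0.001]
ft_force: [-0.1, 0.1, 0.5]
grip_width: 0.0853
grasp_force: 0.0
```

```bash
python3 - <<'E'
from h import *
import pickle
w=shot('wrist','w6.png');o=get_obs();q=o['tool_rot'];print(o['clock'],o['eef_pos'],2*np.degrees(np.arctan2(q[1],q[0]))-90,o['grip_width'],o['ft_force'],o['joint_pos'])
pickle.dump(dict(w),open('w6.pkl','wb'))
E
```

```text
12.2 [ 0.49826952 -0.07708362  0.11965944] 85.13797663285911 0.08524065490138716 [0.23952408 0.41950304 0.76009176] [-1.53559069e-01  3.26847719e-01 -1.80937125e-01  1.06322455e+00
  1.21518613e-04 -6.87007663e-02]
```

View pics/w6.png

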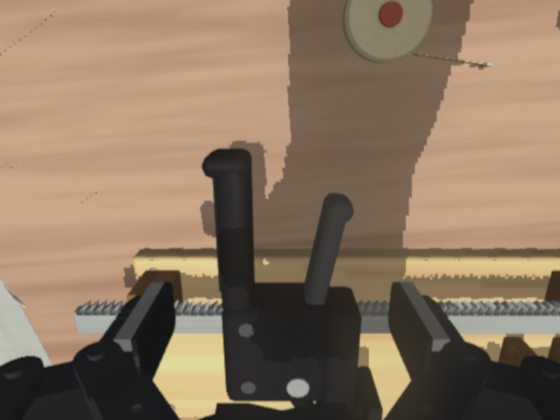

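The wrist view shows the handle (left edge ~219) and trigger (right edge ~342) between the open fingers, with the tape measure well away at (390,10). I'll check the grip point's projection.

```bash
python3 - <<'E'
from h import *
import pickle
w=pickle.load(open('w6.pkl','rb'))
print(proj(w,[[.498,-.0771,z] for z in (.05,.06,.07)]).round(1))
ux=np.array([.9965,-.083,0]);uy=np.array([.083,.9965,0])
g=cv2.GaussianBlur(cv2.cvtColor(w['image'],cv2.COLOR_RGB2GRAY).astype(np.float32),(3,3),0)
for r in (225,235,245,255):
    d=np.diff(g[r]);h=205+np.argmin(d[205:230])+.5;t=325+np.argmax(d[325:360])+.5
    print(r,h,t,[(np.r_[atz(w,(h,r),z)@ux,atz(w,(h,r),z)@uy,atz(w,(t,r),z)@ux,atz(w,(t,r),z)@uy]).round(4) for z in (.06,.07)])
for uv in ((228,150),(340,194)): print([(atz(w,uv,z)@ux).round(4) for z in (.06,.07)])
E
```

```text
[[280.9 227.5]
 [280.9 233.8]
 [280.9 240.6]]
225 214.5 344.5 [array([ 0.4972, -0.0735,  0.4973,  0.0009]), array([ 0.4933, -0.0716,  0.4935, -0.0009])]
235 215.5 341.5 [array([ 5.033e-01, -7.330e-02,  5.035e-01, -5.000e-04]), array([ 0.4992, -0.0714,  0.4994, -0.0022])]
245 216.5 339.5 [array([ 0.5096, -0.0731,  0.5098, -0.0014]), array([ 0.5052, -0.0712,  0.5053, -0.003 ])]
255 216.5 336.5 [array([ 0.516 , -0.0734,  0.5162, -0.0028]), array([ 0.5113, -0.0715,  0.5114, -0.0044])]
[np.float64(0.4542), np.float64(0.4525)]
[np.float64(0.4789), np.float64(0.476)]
```

Both views agree on the grip centre to within ~1 mm. Descend over handle and trigger.

>>> drive_tool(increments=[[[0,-1.2,-20],[0,0,0],1],[[0,0,-20],[0,0,0],1],[[0,0,-15],[0,0,0],1],[[0,0,-15],[0,0,0],1],[[0,0,-13],[0,0,0],1],[[0,0,0],[0,0,0],1],[[0,0,0],[0,0,0],1]])

```text
clock: 12.78
eef_pos: [0.4984, -0.079, 0.037]
tool_rot: [0.042, 0.999, 0.0, 0.0]
ft_force: [-0.2, -0.1, 0.1]
grip_width: 0.0855
grasp_force: 0.0
```

>>> drive_tool(increments=[[[0,0,0],[0,0,0],0.8],[[0,0,0],[0,0,0],0.7],[[0,0,0],[0,0,0],0.6],[[0,0,0],[0,0,0],0.6],[[0,0,0],[0,0,0],0.6]])

```text
clock: 13.2
eef_pos: [0.4994, -0.0805, 0.0388]
tool_rot: [0.043, 0.999, -0.001, 0.002]
ft_force: [-1.0, -2.9, 7.7]
grip_width: 0.0512
grasp_force: 5.2
```

>>> drive_tool(increments=[[[0,0,0],[0,0,0],0.5],[[0,0,0],[0,0,0],0.42],[[0,0,0],[0,0,0],0.41],[[0,0,0],[0,0,0],0.41],[[0,0,0],[0,0,0],0.41]])

```text
clock: 13.62
eef_pos: [0.4999, -0.0802, 0.0397]
tool_rot: [0.042, 0.999, -0.001, 0.003]
ft_force: [-3.3, -1.6, 12.2]
grip_width: 0.0356
grasp_force: 17.2
```

```bash
cat > chk.py <<'E'
from fit import *
import sys
uy=np.array([.083,.9965,0])
o=get_obs();print(o['clock'],o['eef_pos'],o['eef_pos']@uy,o['grip_width'],o['grasp_force'],o['ft_force'])
for q in ('pad_face','head'):
    b,s=find(q,'top')
    if s:
        ys,xs=np.nonzero(s['region']);print(q,round(s['conf'],2),s['bbox'],(atz(b,(xs.mean(),ys.mean()),.07)@uy).round(4))
E
python3 chk.py
```

```text
13.6167 [ 0.49993463 -0.08015126  0.03969243] -0.03837615673709772 0.0355839598151385 17.209370713680983 [-3.32463975 -1.57630362 12.23616082]
pad_face 0.47 [354.5, 134.5, 363.1, 157.2] 0.0384
head 0.67 [357.0, 132.0, 407.9, 240.0] -0.0058
```

>>> drive_tool(increments=[[[0,0,0],[0,0,0],0.8],[[0,2,0],[0,0,0],1],[[0.4,4,0],[0,0,0],1],[[0.4,4,0],[0,0,0],1],[[0.3,3.5,0],[0,0,0],1],[[0,0,0],[0,0,0],1],[[0,0,0],[0,0,0],1]])

```text
clock: 14.4
eef_pos: [0.4987, -0.0655, 0.0361]
tool_rot: [0.042, 0.999, -0.0, -0.0]
ft_force: [-0.1, 0.1, -0.3]
grip_width: 0.0852
grasp_force: 0.0
```

```bash
python3 chk.py; python3 - <<'E'
from fit import *
t=shot('top');w=shot('wrist');s=shot('scene')
A=cv2.resize(t['image'][110:245,290:430],None,fx=2.85,fy=2.85,interpolation=cv2.INTER_CUBIC)
A=A[:384,:399];B=cv2.resize(w['image'],(399,299));C=np.zeros((384,399,3),np.uint8);C[:299]=B
cv2.imwrite('pics/c1.png',np.hstack([A,C])[:,:,::-1])
import pickle;pickle.dump(dict(w),open('w7.pkl','wb'))
E
```

```text
14.4 [ 0.49866181 -0.06552529  0.03614822] -0.023907021369210347 0.08522287235001416 0.0 [-0.05012523  0.09243561 -0.25850904]
pad_face 0.61 [353.7, 132.6, 365.5, 156.6] 0.0382
head 0.68 [352.5, 132.0, 404.5, 239.8] -0.0006
```

View pics/c1.png

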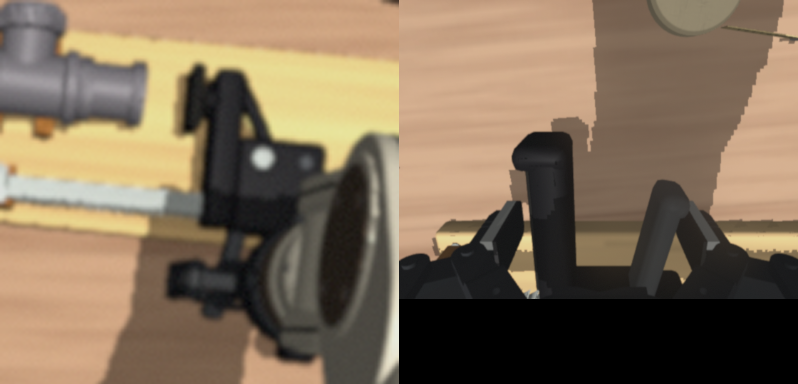

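The composite shows the head advanced ~13 mm, with the pad (col 190) still ~30 mm from the sleeve end (col 146). Handle and trigger lie between the open fingers. Second squeeze.

>>> drive_tool(increments=[[[0,0,0],[0,0,0],0.8],[[0,0,0],[0,0,0],0.6],[[0,0,0],[0,0,0],0.5],[[0,0,0],[0,0,0],0.41],[[0,0,0],[0,0,0],0.41],[[0,0,0],[0,0,0],0.41],[[0,0,0],[0,0,0],0.41],[[0,0,0],[0,0,0],0.41]])

```text
clock: 15.42
eef_pos: [0.4997, -0.0657, 0.0382]
tool_rot: [0.042, 0.999, 0.0, 0.001]
ft_force: [-3.5, 1.5, 12.4]
grip_width: 0.0352
grasp_force: 14.1
```

```bash
python3 chk.py
```

```text
15.4167 [ 0.49972386 -0.06569196  0.0381955 ] -0.023984958962917566 0.03517651511181801 14.061131961643696 [-3.5456099   1.52952426 12.44149474]
pad_face 0.49 [346.4, 132.7, 356.8, 158.1] 0.0525
head 0.7 [348.1, 130.6, 397.2, 240.3] 0.0086
```

>>> drive_tool(increments=[[[0,0,0],[0,0,0],0.8],[[0,2,0],[0,0,0],1],[[0.4,4,0],[0,0,0],1],[[0.4,4,0],[0,0,0],1],[[0.3,4,0],[0,0,0],1],[[0,0,0],[0,0,0],1],[[0,0,0],[0,0,0],1]])

```text
clock: 16.2
eef_pos: [0.4999, -0.0516, 0.0362]
tool_rot: [0.042, 0.999, -0.0, -0.0]
ft_force: [0.7, 0.1, -0.4]
grip_width: 0.0855
grasp_force: 0.0
```

```bash
python3 chk.py; python3 - <<'E'
from fit import *
t=shot('top');w=shot('wrist')
A=cv2.resize(t['image'][110:210,290:390],None,fx=4,fy=4,interpolation=cv2.INTER_CUBIC)
B=cv2.resize(w['image'],(399,299));C=np.zeros((400,399,3),np.uint8);C[:299]=B
cv2.imwrite('pics/c2.png',np.hstack([A,C])[:,:,::-1])
E
```

```text
16.2 [ 0.49986464 -0.05158199  0.03621147] -0.009912683465139927 0.08552856348505358 0.0 [ 0.6631808   0.0716675  -0.42010228]
pad_face 0.59 [346.5, 132.3, 357.8, 155.4] 0.052
head 0.79 [348.3, 129.6, 398.2, 238.3] 0.0152
```

View pics/c2.png

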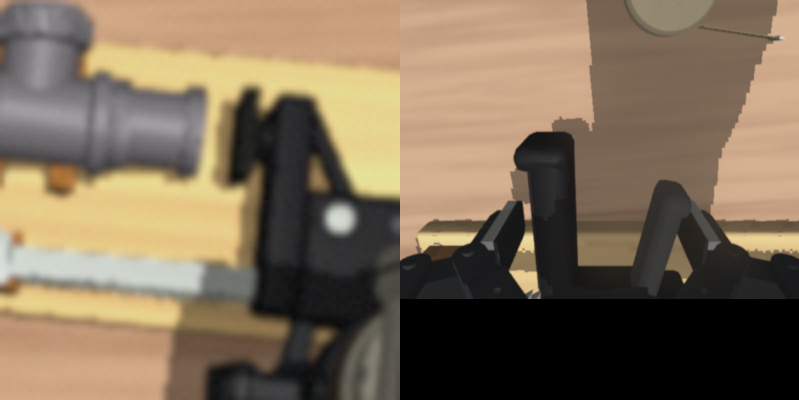

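The composite shows the pad face (col ~237) about 15 mm from the sleeve end (col ~206), with the fingers again astride handle and trigger. Third squeeze, in steps.

>>> drive_tool(increments=[[[0,0,0],[0,0,0],0.8],[[0,0,0],[0,0,0],0.6],[[0,0,0],[0,0,0],0.5],[[0,0,0],[0,0,0],0.47],[[0,0,0],[0,0,0],0.47],[[0,0,0],[0,0,0],0.47]])

```text
clock: 17.0
eef_pos: [0.5006, -0.0522, 0.0374]
tool_rot: [0.042, 0.999, -0.001, 0.001]
ft_force: [-2.0, -0.8, 6.0]
grip_width: 0.0403
grasp_force: 3.8
```

>>> drive_tool(increments=[[[0,0,0],[0,0,0],0.44],[[0,0,0],[0,0,0],0.44],[[0,0,0],[0,0,0],0.44]])

```text
clock: 17.25
eef_pos: [0.5007, -0.0528, 0.0375]
tool_rot: [0.042, 0.999, -0.001, 0.001]
ft_force: [-1.2, -2.3, 7.3]
grip_width: 0.0375
grasp_force: 4.6
```

>>> drive_tool(increments=[[[0,0,0],[0,0,0],0.415],[[0,0,0],[0,0,0],0.415],[[0,0,0],[0,0,0],0.415]])

```text
clock: 17.5
eef_pos: [0.5007, -0.0534, 0.0377]
tool_rot: [0.043, 0.999, -0.002, 0.001]
ft_force: [-2.0, -3.8, 7.7]
grip_width: 0.0356
grasp_force: 8.4
```

```bash
python3 chk.py
```

```text
17.5 [ 0.50069355 -0.0534443   0.0376808 ] -0.011699679777766278 0.035619289581903454 8.395045869983733 [-1.96489619 -3.8301144   7.65178903]
pad_face 0.73 [338.1, 132.3, 349.7, 156.9] 0.0647
head 0.61 [341.8, 130.9, 393.0, 239.2] 0.0227
```

>>> drive_tool(increments=[[[0,0,0],[0,0,0],0.8],[[0,2,0],[0,0,0],1],[[0.4,4,0],[0,0,0],1],[[0.4,4,0],[0,0,0],1],[[0.2,2.5,0],[0,0,0],1],[[0,0,0],[0,0,0],1],[[0,0,0],[0,0,0],1]])

```text
clock: 18.28
eef_pos: [0.5009, -0.039, 0.0362]
tool_rot: [0.042, 0.999, -0.0, -0.0]
ft_force: [-0.8, 0.8, -0.4]
grip_width: 0.0852
grasp_force: 0.0
```

```bash
python3 chk.py; python3 - <<'E'
from fit import *
t=shot('top')
# luminance profile along pipe axis at z=0.08 (top of sleeve/pad), world, from y=0 to .06
g=cv2.cvtColor(t['image'],cv2.COLOR_RGB2GRAY).astype(np.float32)
for zz in (.07,):
  ys=np.arange(-.02,.05,.002);P=np.c_[.6418+(ys-.05)*.082,ys,np.full_like(ys,zz)]
  uv=proj(t,P).astype(np.float32);v=cv2.remap(g,uv[:,:1],uv[:,1:],cv2.INTER_LINEAR)[:,0]
  print(list(zip((ys*1000).round().astype(int),v.astype(int))))
E
```

```text
18.2833 [ 0.50089708 -0.0390034   0.03622599] 0.002707571697558231 0.0851785053720848 0.0 [-0.81169999  0.83956383 -0.41110316]
pad_face 0.69 [342.2, 131.4, 352.2, 154.4] 0.0646
head 0.94 [340.9, 126.5, 390.2, 240.0] 0.0302
[(np.int64(-20), np.int64(29)), (np.int64(-18), np.int64(35)), (np.int64(-16), np.int64(39)), (np.int64(-14), np.int64(41)), (np.int64(-12), np.int64(43)), (np.int64(-10), np.int64(45)), (np.int64(-8), np.int64(45)), (np.int64(-6), np.int64(42)), (np.int64(-4), np.int64(34)), (np.int64(-2), np.int64(32)), (np.int64(0), np.int64(37)), (np.int64(2), np.int64(38)), (np.int64(4), np.int64(31)), (np.int64(6), np.int64(28)), (np.int64(8), np.int64(31)), (np.int64(10), np.int64(33)), (np.int64(12), np.int64(33)), (np.int64(14), np.int64(29)), (np.int64(16), np.int64(30)), (np.int64(18), np.int64(70)), (np.int64(20), np.int64(114)), (np.int64(22), np.int64(138)), (np.int64(24), np.int64(141)), (np.int64(26), np.int64(135)), (np.int64(28), np.int64(131)), (np.int64(30), np.int64(136)), (np.int64(32), np.int64(147)), (np.int64(34), np.int64(154)), (np.int64(36), np.int64(156)), (np.int64(38), np.int64(153)), (np.int64(40), np.int64(154)), (np.int64(42), np.int64(157)), (np.int64(44), np.int64(156)), (np.int64(46), np.int64(155)), (np.int64(48), np.int64(155))]
```

The pad is now within a few mm of the sleeve. Final squeeze in small steps, watching the finger force (target ~16 N).

>>> drive_tool(increments=[[[0,0,0],[0,0,0],0.85],[[0,0,0],[0,0,0],0.8],[[0,0,0],[0,0,0],0.78],[[0,0,0],[0,0,0],0.78]])

```text
clock: 18.87
eef_pos: [0.5011, -0.039, 0.0365]
tool_rot: [0.042, 0.999, 0.0, 0.0]
ft_force: [0.2, 2.1, 1.0]
grip_width: 0.0664
grasp_force: 0.8
```

>>> drive_tool(increments=[[[0,0,0],[0,0,0],0.75],[[0,0,0],[0,0,0],0.75],[[0,0,0],[0,0,0],0.75]])

```text
clock: 19.12
eef_pos: [0.501, -0.0392, 0.0364]
tool_rot: [0.042, 0.999, 0.0, 0.0]
ft_force: [-0.3, 1.6, 1.3]
grip_width: 0.0644
grasp_force: 0.9
```

>>> drive_tool(increments=[[[0,0,0],[0,0,0],0.73],[[0,0,0],[0,0,0],0.73],[[0,0,0],[0,0,0],0.73]])

```text
clock: 19.37
eef_pos: [0.501, -0.0398, 0.0366]
tool_rot: [0.042, 0.999, -0.001, 0.0]
ft_force: [-1.4, -1.2, 4.7]
grip_width: 0.0628
grasp_force: 4.6
```

>>> drive_tool(increments=[[[0,0,0],[0,0,0],0.71],[[0,0,0],[0,0,0],0.71],[[0,0,0],[0,0,0],0.71]])

```text
clock: 19.62
eef_pos: [0.501, -0.0401, 0.0368]
tool_rot: [0.042, 0.999, -0.001, 0.0]
ft_force: [-1.7, -2.7, 6.5]
grip_width: 0.0608
grasp_force: 5.6
```

>>> drive_tool(increments=[[[0,0,0],[0,0,0],0.69],[[0,0,0],[0,0,0],0.69],[[0,0,0],[0,0,0],0.69]])

```text
clock: 19.87
eef_pos: [0.501, -0.0403, 0.0369]
tool_rot: [0.042, 0.999, -0.001, 0.0]
ft_force: [-2.4, -2.3, 8.4]
grip_width: 0.0589
grasp_force: 5.9
```

>>> drive_tool(increments=[[[0,0,0],[0,0,0],0.67],[[0,0,0],[0,0,0],0.67],[[0,0,0],[0,0,0],0.67]])

```text
clock: 20.12
eef_pos: [0.501, -0.0404, 0.037]
tool_rot: [0.043, 0.999, -0.001, 0.0]
ft_force: [-1.9, -3.0, 7.5]
grip_width: 0.0576
grasp_force: 5.9
```

>>> drive_tool(increments=[[[0,0,0],[0,0,0],0.65],[[0,0,0],[0,0,0],0.65],[[0,0,0],[0,0,0],0.65]])

```text
clock: 20.37
eef_pos: [0.5011, -0.0404, 0.0371]
tool_rot: [0.043, 0.999, -0.001, 0.0]
ft_force: [-3.0, -3.4, 8.4]
grip_width: 0.0557
grasp_force: 6.0
```

>>> drive_tool(increments=[[[0,0,0],[0,0,0],0.63],[[0,0,0],[0,0,0],0.63],[[0,0,0],[0,0,0],0.63]])

```text
clock: 20.62
eef_pos: [0.5011, -0.0405, 0.0371]
tool_rot: [0.043, 0.999, -0.001, 0.0]
ft_force: [-2.8, -3.4, 8.2]
grip_width: 0.0542
grasp_force: 6.0
```

>>> drive_tool(increments=[[[0,0,0],[0,0,0],0.61],[[0,0,0],[0,0,0],0.61],[[0,0,0],[0,0,0],0.61]])

```text
clock: 20.87
eef_pos: [0.5011, -0.0406, 0.0372]
tool_rot: [0.043, 0.999, -0.001, 0.0]
ft_force: [-2.6, -3.9, 9.1]
grip_width: 0.0523
grasp_force: 6.5
```

>>> drive_tool(increments=[[[0,0,0],[0,0,0],0.59],[[0,0,0],[0,0,0],0.59],[[0,0,0],[0,0,0],0.59]])

```text
clock: 21.12
eef_pos: [0.5011, -0.0409, 0.0373]
tool_rot: [0.043, 0.999, -0.002, 0.0]
ft_force: [-2.7, -4.7, 9.6]
grip_width: 0.0508
grasp_force: 8.4
```

>>> drive_tool(increments=[[[0,0,0],[0,0,0],0.57],[[0,0,0],[0,0,0],0.57],[[0,0,0],[0,0,0],0.57]])

```text
clock: 21.37
eef_pos: [0.5011, -0.0411, 0.0375]
tool_rot: [0.043, 0.999, -0.002, 0.001]
ft_force: [-3.6, -6.0, 10.7]
grip_width: 0.049
grasp_force: 10.4
```

>>> drive_tool(increments=[[[0,0,0],[0,0,0],0.55],[[0,0,0],[0,0,0],0.55],[[0,0,0],[0,0,0],0.55]])

```text
clock: 21.62
eef_pos: [0.5011, -0.0414, 0.0377]
tool_rot: [0.043, 0.999, -0.002, 0.001]
ft_force: [-4.3, -6.4, 12.7]
grip_width: 0.0474
grasp_force: 12.1
```

```bash
python3 chk.py
```

```text
21.6167 [ 0.50109882 -0.04135006  0.03772586] 0.00038586958755122426 0.047375656351542804 12.059477433358552 [-4.29845028 -6.37352661 12.74297761]
pad_face 0.62 [337.9, 131.9, 346.9, 153.2] 0.0682
head 0.92 [342.3, 132.6, 388.8, 235.6] 0.0319
```

Contact began near width 52 mm and the force is rising as expected. The pad is ~2 mm in, so a little more.

>>> drive_tool(increments=[[[0,0,0],[0,0,0],0.53],[[0,0,0],[0,0,0],0.53],[[0,0,0],[0,0,0],0.53]])

```text
clock: 22.17
eef_pos: [0.5011, -0.0416, 0.038]
tool_rot: [0.043, 0.999, -0.002, 0.001]
ft_force: [-4.7, -6.5, 14.1]
grip_width: 0.0456
grasp_force: 13.7
```

>>> drive_tool(increments=[[[0,0,0],[0,0,0],0.515],[[0,0,0],[0,0,0],0.515],[[0,0,0],[0,0,0],0.515],[[0,0,0],[0,0,0],0.515]])

```text
clock: 22.5
eef_pos: [0.5012, -0.0423, 0.0377]
tool_rot: [0.043, 0.999, -0.003, 0.001]
ft_force: [-4.0, -8.4, 11.4]
grip_width: 0.0448
grasp_force: 7.8
```

>>> drive_tool(increments=[[[0,0,0],[0,0,0],0.515],[[0,0,0],[0,0,0],0.515],[[0,0,0],[0,0,0],0.515],[[0,0,0],[0,0,0],0.515]])

```text
clock: 22.83
eef_pos: [0.5012, -0.0423, 0.0377]
tool_rot: [0.043, 0.999, -0.003, 0.001]
ft_force: [-4.7, -8.0, 11.8]
grip_width: 0.0439
grasp_force: 7.8
```

```bash
python3 - <<'E'
from fit import *
uy=np.array([.083,.9965,0])
o=get_obs();print(o['clock'],o['eef_pos'],o['grip_width'],o['grasp_force'],o['ft_force'],o['ft_torque'])
t=shot('top');w=shot('wrist','wl.png')
for q in ('trigger','grip','pad_face','sleeve'):
    for n,p in (('top',t),('wrist',w)):
        for s in silhouettes(q,p)[:1]: print(q,n,round(s['conf'],2),s['bbox'])
g=cv2.cvtColor(t['image'],cv2.COLOR_RGB2GRAY).astype(np.float32)
ys=np.arange(-.01,.08,.002);P=np.c_[.6418+(ys-.05)*.082,ys,np.full_like(ys,.075)]
uv=proj(t,P).astype(np.float32);print(cv2.remap(g,uv[:,:1],uv[:,1:],cv2.INTER_LINEAR)[:,0].astype(int))
E
```

```text
22.8333 [ 0.50117919 -0.0423375   0.0377284 ] 0.043866693437725354 7.825465748319402 [-4.6914315  -8.01552631 11.77651742] [-1.78058056  0.70559916  0.03431281]
trigger top 0.64 [356.9, 191.7, 368.3, 223.7]
trigger wrist 0.65 [300.2, 245.7, 347.5, 401.3]
grip top 0.98 [341.7, 129.4, 385.6, 238.7]
grip wrist 0.88 [191.2, 183.3, 424.8, 419.4]
pad_face top 0.47 [338.1, 132.8, 347.7, 154.3]
sleeve top 0.95 [317.6, 130.8, 340.6, 155.9]
[ 36  39  41  43  44  43  39  32  32  36  32  31  33  35  49  84 121 137
 137 128 126 138 150 154 155 153 154 155 154 155 156 156 155 154 151 149
 144 139 132 133 143 153 149 130 118]
```

The force dropped to 7.8 N, probably a ratchet tooth taking the load. I'll squeeze on gently and stop around 14 N.

>>> drive_tool(increments=[[[0,0,0],[0,0,0],0.505],[[0,0,0],[0,0,0],0.505],[[0,0,0],[0,0,0],0.505]])

```text
clock: 23.58
eef_pos: [0.5012, -0.0428, 0.0378]
tool_rot: [0.043, 0.999, -0.004, 0.001]
ft_force: [-4.1, -8.9, 12.9]
grip_width: 0.0436
grasp_force: 8.2
```

>>> drive_tool(increments=[[[0,0,0],[0,0,0],0.495],[[0,0,0],[0,0,0],0.495],[[0,0,0],[0,0,0],0.495]])

```text
clock: 23.83
eef_pos: [0.5011, -0.0432, 0.0379]
tool_rot: [0.044, 0.999, -0.004, 0.001]
ft_force: [-5.0, -10.4, 14.1]
grip_width: 0.0425
grasp_force: 8.9
```

>>> drive_tool(increments=[[[0,0,0],[0,0,0],0.485],[[0,0,0],[0,0,0],0.485],[[0,0,0],[0,0,0],0.485]])

```text
clock: 24.08
eef_pos: [0.5011, -0.0436, 0.0381]
tool_rot: [0.044, 0.999, -0.005, 0.001]
ft_force: [-4.7, -12.8, 14.4]
grip_width: 0.0419
grasp_force: 9.6
```

>>> drive_tool(increments=[[[0,0,0],[0,0,0],0.475],[[0,0,0],[0,0,0],0.475],[[0,0,0],[0,0,0],0.475],[[0,0,0],[0,0,0],0.475]])

```text
clock: 24.42
eef_pos: [0.5011, -0.0441, 0.0381]
tool_rot: [0.044, 0.999, -0.005, 0.001]
ft_force: [-5.6, -13.1, 15.1]
grip_width: 0.0409
grasp_force: 10.3
```

The handle has stayed put since its ~2.4 mm advance after contact. The forces are steady, with an estimated pad force of 13-19 N, and both fingers are loaded. Handing in.

```bash
python3 -c "
from h import *
o=get_obs();print(o['clock'],o['grip_width'],o['grasp_force'],o['ft_force']);print(job_done())"
```

```text
24.4167 0.04093304669613713 10.291627702536061 [ -5.5887854  -13.08445614  15.07133468]
the job is handed in; nothing more can be done
None
```

I handed the job in at 24.4 s with the sleeve home and the clamp squeezed onto it: by my estimate from finger force and handle travel (not measured directly), the pad is pressed in 2–3 mm at 12–19 N; no verdict came back, and I viewed 11 pictures, one over the limit of 10.

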